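# Change over the finished drive in the drive dock

### The arm

A 6-joint arm with a two-finger parallel gripper is mounted at the origin on the work surface. World frame = base frame: x ahead of the robot, y to its left, z up, the work surface at z = 0. Lengths are in mm, angles in degrees, forces in N, time in s.
With the tool pointing down it reaches from about 425 to 925 mm from the base axis. Payload 12.5 kg.
Tool frame: the origin (TCP) lies between the finger pads; the fingertips stand 11 mm ahead of it and the grasp point (between the pads) lies 8 mm behind it; z points along the fingers, y is the direction in which the jaws open and shut (so a half turn about z gives the same grasp; the last joint's range is limited). The gripper opens to 85 mm and grips with 20 to 120 N. Pads are 22 mm wide; open, the fingers measure 114 mm over their backs; the gripper's body (76 mm by 85 mm) begins 54 mm behind the grasp point. The pads swing forward as they close: fully open they stand 13 mm farther back than shut.
Start: joints at [69.408, 28.126, 89.318, -0, 62.55, -6.05], TCP at [156.909, 604.999, 242.327] pointing down, gripper open.
Joint ranges: [-177.58, 177.58], [-47.91, 125.51], [2.72, 160], [-65.01, 245.01], [3.68, 167.84], [-153.87, 153.87]. Speed limits (degrees/s): [127.2, 127.2, 159.86, 180, 180, 180].

### API

Orientations are given as [roll, pitch, yaw] about the fixed x, y, z axes, in that order (R = Rz(yaw) Ry(pitch) Rx(roll)).
In Python, from station import manip gives the robot as it stands. The module is installed in compiled form; this text tells all that it offers.
- The arm moves only by the tool arm_command, never from a script. Its argument "deltas" is a list of rows, each a list of 3 entries, a list of its own where there are three numbers: the shift along the tool's x, y, z in mm, then the turn about the tool's z in rad, then the gripper's target within -1 to 1 (fully open at 1, half-way at 0, shut at -1). In form: [[[tx, ty, tz], roll, jaw], ...]. A call has 1 to 5 rows; each row is the pose to reach, as a shift and turn from the pose measured when the call began, along the tool's axes at that moment; what a row does not reach only later rows make up. A row lasts 1/8 s, in which the tool goes at most 62.5 mm and 10.7 degrees, less where a joint would pass 70% of its speed; a pose out of reach is approached as far as the arm can. A call with a gripper value outside its range is refused whole. The fingers move at their own pace and stop on an object; "force" is the grip in N (left out, the last holds). Time passes only in rows, so rows that repeat a pose let the fingers close. It gives the time, the measured TCP pose, the force and the opening at its end, in the units of the state.
- manip.state(): the state, without advancing time (a new reading comes with each control period).
- manip.capture(name): name is "scene" or "top" or "wrist"; returns the picture (480x640x3 uint8, red, green, blue); there is no depth.
- manip.get_calibration(name): a dict with "camera_matrix" (3x3 intrinsics, pixels), "rvec" (rotation vector, rad) and "tvec" (3), from world to camera coordinates, as OpenCV has them; the wrist camera has in their place "tool_from_camera" (4x4, takes a point from camera to tool coordinates, whose origin is the TCP and whose axes are the flange's). Camera axes: x right, y down, z forward; pixel columns grow to the right and rows downward; lengths in mm; the calibration is good to about 2 mm. A picture is of the moment at which its call begins: read the wrist's pose just before it. get_calibration takes no time and is no camera call.
- manip.sign_off(): hands the job in, once; it reports no verdict.
Trained networks look in the newest picture that a camera, given by its name, has taken for a name from the list of things; names that differ only in an ending like _2 or _b are one class to them, and where a whole thing is asked for, a point or a joint stands for the part that bears it (a point fixed in the world has none). Each returns a list of dicts, best first, with "p" (0 to 1); they miss things now and then, are a little off and sometimes report something else, mostly with a low value. They report only what shows in the picture. A call takes as long as a camera call. They do not tell look-alikes from the thing itself.
- manip.boxes_of(query, camera): "point" ([x, y, z] in mm, in the coordinates of the camera as it stood for that picture, good to about 4 mm: the middle of the surface that is visible of it).
- manip.cut_out(query, camera): "pixels" (480x640 bool, what is visible of it).
The state is a dict: "clock": time; "q": joint angles; "joint_velocities": joint speeds; "joint_torque": joint torques, N m; "tcp_pos": TCP position; "ee_rot": TCP orientation; "wrist_force": force on the tool from outside, world axes, zero at the start; "wrist_torque": the same for the moment, N m; "width": finger opening in mm.
Only numpy, scipy, OpenCV 4.12 (cv2) and the standard library are available. Lean on these libraries where they do the work, as an engineer would, in place of code of your own. Each camera call takes 0.05 s, during which the arm holds its last target. There are 200 camera calls.

### The job

The four-bay drive dock shows a green lamp at the bay whose drive has finished its check and red lamps at the bays still running. Take the finished drive out and stand it in a free slot of the yellow foam tray, then plug the blue-labelled drive from the tray fully into the bay you have just freed, its label facing the same way as those of the other drives in the dock. Lower the drives in rather than dropping them, and leave the running drives, the red-labelled drive and the other things on the bench where they are.

Things in the scene. Friction and masses are not known exactly. Their poses are not given: they have to be found in the camera images.
- dock: Fixed black drive dock 150 (x) x 190 (y) x 60 mm high, on a mat 2 mm thick; origin: centre of underside. Four upright bays 42 mm apart along y, each a slot 73 mm (x) by 12.5 mm (y) with a 3 mm bevelled mouth, centred at x = -15 mm, floor 30 mm above the underside, 30 mm deep. Lamps on top at the +x end of each bay, away from the robot. On the robot's left or right, yaw within 0.35 rad
- tray: Fixed grey foam tray with yellow rim, 112 (x) x 192 (y) x 55 mm high, on the mat, on the other side from the dock, yaw within 0.35 rad; origin: centre of underside. Four upright slots 42 mm apart along y, each 74 mm (x) by 13.5 mm (y) with a 3 mm bevelled mouth, floor 15 mm above the underside, 40 mm deep. Two hold drives (spare, keep; which is where varies), two are free
- lamp_green: The lit green lamp, 15 x 17 x 4 mm, on the dock's top at the +x end of one bay, 73 mm from that bay's centre along the dock's x: it marks the bay of the finished drive. Origin: centre of its underside. The other three bays have such a lamp in red
- spare: Waiting drive, blue label on its +y face and top edge: 70 mm wide (x), 9.5 thick (y), 100 tall (z), about 0.1 kg, starts upright in a tray slot. Origin: centre of its lower edge, which rests on the slot's floor; it stands 60 mm out of a tray slot, 70 mm out of a bay. Fits loosely, may lean 0.1 rad. Neighbours are 32 mm away face to face: open the fingers to about 35 mm and grip near the top
- keep: Drive of the same size with a red label, upright in a tray slot: leave alone. Origin at the centre of its lower edge
- spare_edge (a point): Point on the lower edge of the blue-labelled drive, 35 mm from its origin along its x: in the bay it must lie on the lamp side (dock's +x), which makes the label face as on the other drives (to the dock's +y)
- drive_1: Drive of the same size and weight as spare, white label on its +y face and top edge, upright in bay 1 of the dock at the start with its x and y along the dock's. Origin at the centre of its lower edge
- bay_1 (a point): Centre of the floor of bay 1 (dock y = -63 mm, 30 mm above the dock's underside), axes as the dock's: the origin of a fully seated drive lies here
- slot_1 (a point): Centre of the floor of tray slot 1 (tray y = -63 mm), axes as the tray's
- drive_2: Drive of the same size and weight as spare, white label on its +y face and top edge, upright in bay 2 of the dock at the start with its x and y along the dock's. Origin at the centre of its lower edge
- bay_2 (a point): Centre of the floor of bay 2 (dock y = -21 mm, 30 mm above the dock's underside), axes as the dock's: the origin of a fully seated drive lies here
- slot_2 (a point): Centre of the floor of tray slot 2 (tray y = -21 mm), axes as the tray's
- drive_3: Drive of the same size and weight as spare, white label on its +y face and top edge, upright in bay 3 of the dock at the start with its x and y along the dock's. Origin at the centre of its lower edge
- bay_3 (a point): Centre of the floor of bay 3 (dock y = 21 mm, 30 mm above the dock's underside), axes as the dock's: the origin of a fully seated drive lies here
- slot_3 (a point): Centre of the floor of tray slot 3 (tray y = 21 mm), axes as the tray's
- drive_4: Drive of the same size and weight as spare, white label on its +y face and top edge, upright in bay 4 of the dock at the start with its x and y along the dock's. Origin at the centre of its lower edge
- bay_4 (a point): Centre of the floor of bay 4 (dock y = 63 mm, 30 mm above the dock's underside), axes as the dock's: the origin of a fully seated drive lies here
- slot_4 (a point): Centre of the floor of tray slot 4 (tray y = 63 mm), axes as the tray's
- glue: White glue bottle with a red cap, 30 mm across, 85 mm tall, standing between dock and tray: bystander. Origin at its underside, middle
- jar: Clear jar with a blue lid, 60 mm across, 52 mm tall: bystander. Origin at its underside, middle
- tin: Flat brass tin, 52 mm across, 24 mm tall: bystander. Origin at its underside, middle
- tweezers: Steel tweezers lying flat, 140 mm long: bystander. Origin at its underside, middle
- screwdriver: Orange-handled screwdriver lying flat, 170 mm long: bystander. Origin at its underside, middle
- brush: Black anti-static brush lying flat, 150 mm long: bystander. Origin at its underside, middle
Not all that is in view belongs to the job. Leave any purple look-alike of the tray alone.

How it is judged (in metres and radians):
On the way, in this order (a step that is already met when the one before it is completed fails the run):
1. the finished drive (the one at the green lamp) stands upright on the floor of a tray slot, let go of (((horizontal distance between lamp_green and bay_1 below 0.078 m and (z of drive_1 in the frame of tray between 0.01 and 0.019 m and x of drive_1 in the frame of tray between -0.01 and 0.01 m and y of drive_1 in the frame of tray between -0.072 and 0.072 m and angle between drive_1's own z axis and vertical below 0.2 rad and linear speed of drive_1 below 0.03 m/s and contact force between the fingers and drive_1 below 0.1 N)) or (horizontal distance between lamp_green and bay_2 below 0.078 m and (z of drive_2 in the frame of tray between 0.01 and 0.019 m and x of drive_2 in the frame of tray between -0.01 and 0.01 m and y of drive_2 in the frame of tray between -0.072 and 0.072 m and angle between drive_2's own z axis and vertical below 0.2 rad and linear speed of drive_2 below 0.03 m/s and contact force between the fingers and drive_2 below 0.1 N)) or (horizontal distance between lamp_green and bay_3 below 0.078 m and (z of drive_3 in the frame of tray between 0.01 and 0.019 m and x of drive_3 in the frame of tray between -0.01 and 0.01 m and y of drive_3 in the frame of tray between -0.072 and 0.072 m and angle between drive_3's own z axis and vertical below 0.2 rad and linear speed of drive_3 below 0.03 m/s and contact force between the fingers and drive_3 below 0.1 N)) or (horizontal distance between lamp_green and bay_4 below 0.078 m and (z of drive_4 in the frame of tray between 0.01 and 0.019 m and x of drive_4 in the frame of tray between -0.01 and 0.01 m and y of drive_4 in the frame of tray between -0.072 and 0.072 m and angle between drive_4's own z axis and vertical below 0.2 rad and linear speed of drive_4 below 0.03 m/s and contact force between the fingers and drive_4 below 0.1 N)))), for 0.2 s.
2. the blue-labelled drive is fully home in the freed bay, label facing like the others, let go of (((horizontal distance between lamp_green and bay_1 below 0.078 m and (z of spare in the frame of bay_1 below 0.004 m and horizontal distance between spare and bay_1 below 0.006 m and angle between spare's own z axis and vertical below 0.2 rad and x of spare_edge in the frame of bay_1 above 0.02 m and linear speed of spare below 0.03 m/s and contact force between the fingers and spare below 0.1 N)) or (horizontal distance between lamp_green and bay_2 below 0.078 m and (z of spare in the frame of bay_2 below 0.004 m and horizontal distance between spare and bay_2 below 0.006 m and angle between spare's own z axis and vertical below 0.2 rad and x of spare_edge in the frame of bay_2 above 0.02 m and linear speed of spare below 0.03 m/s and contact force between the fingers and spare below 0.1 N)) or (horizontal distance between lamp_green and bay_3 below 0.078 m and (z of spare in the frame of bay_3 below 0.004 m and horizontal distance between spare and bay_3 below 0.006 m and angle between spare's own z axis and vertical below 0.2 rad and x of spare_edge in the frame of bay_3 above 0.02 m and linear speed of spare below 0.03 m/s and contact force between the fingers and spare below 0.1 N)) or (horizontal distance between lamp_green and bay_4 below 0.078 m and (z of spare in the frame of bay_4 below 0.004 m and horizontal distance between spare and bay_4 below 0.006 m and angle between spare's own z axis and vertical below 0.2 rad and x of spare_edge in the frame of bay_4 above 0.02 m and linear speed of spare below 0.03 m/s and contact force between the fingers and spare below 0.1 N)))), for 0.2 s.
At the end, for the whole second after the job is handed in: Finished drive in a tray slot, blue-labelled drive in the green-lamp bay (6 mm of centre, label like the others): both within 4 mm of the floor, leaning under 0.2 rad, released, at rest; other drives within 12 mm, bystanders within 30 mm of their starts (((horizontal distance between lamp_green and bay_1 below 0.078 m and (z of drive_1 in the frame of tray between 0.01 and 0.019 m and x of drive_1 in the frame of tray between -0.01 and 0.01 m and y of drive_1 in the frame of tray between -0.072 and 0.072 m and angle between drive_1's own z axis and vertical below 0.2 rad and linear speed of drive_1 below 0.03 m/s and contact force between the fingers and drive_1 below 0.1 N) and (z of spare in the frame of bay_1 below 0.004 m and horizontal distance between spare and bay_1 below 0.006 m and angle between spare's own z axis and vertical below 0.2 rad and x of spare_edge in the frame of bay_1 above 0.02 m and linear speed of spare below 0.03 m/s and contact force between the fingers and spare below 0.1 N) and distance of each of drive_2, drive_3, drive_4 from where it was at the start of the episode below 0.012 m) or (horizontal distance between lamp_green and bay_2 below 0.078 m and (z of drive_2 in the frame of tray between 0.01 and 0.019 m and x of drive_2 in the frame of tray between -0.01 and 0.01 m and y of drive_2 in the frame of tray between -0.072 and 0.072 m and angle between drive_2's own z axis and vertical below 0.2 rad and linear speed of drive_2 below 0.03 m/s and contact force between the fingers and drive_2 below 0.1 N) and (z of spare in the frame of bay_2 below 0.004 m and horizontal distance between spare and bay_2 below 0.006 m and angle between spare's own z axis and vertical below 0.2 rad and x of spare_edge in the frame of bay_2 above 0.02 m and linear speed of spare below 0.03 m/s and contact force between the fingers and spare below 0.1 N) and distance of each of drive_1, drive_3, drive_4 from where it was at the start of the episode below 0.012 m) or (horizontal distance between lamp_green and bay_3 below 0.078 m and (z of drive_3 in the frame of tray between 0.01 and 0.019 m and x of drive_3 in the frame of tray between -0.01 and 0.01 m and y of drive_3 in the frame of tray between -0.072 and 0.072 m and angle between drive_3's own z axis and vertical below 0.2 rad and linear speed of drive_3 below 0.03 m/s and contact force between the fingers and drive_3 below 0.1 N) and (z of spare in the frame of bay_3 below 0.004 m and horizontal distance between spare and bay_3 below 0.006 m and angle between spare's own z axis and vertical below 0.2 rad and x of spare_edge in the frame of bay_3 above 0.02 m and linear speed of spare below 0.03 m/s and contact force between the fingers and spare below 0.1 N) and distance of each of drive_1, drive_2, drive_4 from where it was at the start of the episode below 0.012 m) or (horizontal distance between lamp_green and bay_4 below 0.078 m and (z of drive_4 in the frame of tray between 0.01 and 0.019 m and x of drive_4 in the frame of tray between -0.01 and 0.01 m and y of drive_4 in the frame of tray between -0.072 and 0.072 m and angle between drive_4's own z axis and vertical below 0.2 rad and linear speed of drive_4 below 0.03 m/s and contact force between the fingers and drive_4 below 0.1 N) and (z of spare in the frame of bay_4 below 0.004 m and horizontal distance between spare and bay_4 below 0.006 m and angle between spare's own z axis and vertical below 0.2 rad and x of spare_edge in the frame of bay_4 above 0.02 m and linear speed of spare below 0.03 m/s and contact force between the fingers and spare below 0.1 N) and distance of each of drive_1, drive_2, drive_3 from where it was at the start of the episode below 0.012 m)) and distance of keep from where it was at the start of the episode below 0.012 m and distance of each of glue, jar, tin, tweezers, screwdriver, brush from where it was at the start of the episode below 0.03 m); the robot touches nothing.
It fails at once if a running drive (red lamp) or the red-labelled drive is pulled or pushed more than 12 mm ((not (horizontal distance between lamp_green and bay_1 below 0.078 m) and distance of drive_1 from where it was at the start of the episode above 0.012 m) or (not (horizontal distance between lamp_green and bay_2 below 0.078 m) and distance of drive_2 from where it was at the start of the episode above 0.012 m) or (not (horizontal distance between lamp_green and bay_3 below 0.078 m) and distance of drive_3 from where it was at the start of the episode above 0.012 m) or (not (horizontal distance between lamp_green and bay_4 below 0.078 m) and distance of drive_4 from where it was at the start of the episode above 0.012 m) or distance of keep from where it was at the start of the episode above 0.012 m).
It fails at once if a bystander on the bench is moved more than 30 mm (distance of any of glue, jar, tin, tweezers, screwdriver, brush from where it was at the start of the episode above 0.03 m).
It fails at once if a drive is dropped or thrown: faster than 0.5 m/s while not held ((linear speed of drive_1 above 0.5 m/s and contact force between the fingers and drive_1 below 0.1 N) or (linear speed of drive_2 above 0.5 m/s and contact force between the fingers and drive_2 below 0.1 N) or (linear speed of drive_3 above 0.5 m/s and contact force between the fingers and drive_3 below 0.1 N) or (linear speed of drive_4 above 0.5 m/s and contact force between the fingers and drive_4 below 0.1 N) or (linear speed of spare above 0.5 m/s and contact force between the fingers and spare below 0.1 N)).
It also fails if it takes over 59 s, if anything falls off the work surface, if the arm or the gripper's body presses on something with over 40 N, if the wrist force passes 120 N, or if a joint passes its speed limit or range.

## Working session

There is one attempt and no reset: what is moved stays moved. The work goes in short steps, Python scripts to look and compute and a tool call to move; the robot and the scene stay as the last step left them, time stands still between calls to the robot, and variables do not carry over. Pictures are saved under pics/ and viewed, about 8 in all and at most 12, crops included, and the job is handed in when it is done.

Besides the shell and the picture viewer there is one more tool, called after "Emit:" as name(argument=value, ...), one argument or row to a line, values as JSON. arm_command: Moves the arm, as the interface text tells. Its arguments: {"type":"object","properties":{"deltas":{"type":"array"},"force":{"type":"number"}},"required":["deltas"]}

```bash
mkdir -p pics; cat > h.py <<'E'
import numpy as np, cv2
from station import manip as m
from scipy.spatial.transform import Rotation as R
def cam(name, st=None):
    c=m.get_calibration(name); K=np.array(c['camera_matrix'],float)
    if 'rvec' in c:
        Rm=cv2.Rodrigues(np.array(c['rvec'],float))[0]; t=np.array(c['tvec'],float).ravel()
        return K,Rm,t
    st=st or m.state(); T=np.eye(4); T[:3,:3]=R.from_euler('xyz',st['ee_rot'],degrees=True).as_matrix(); T[:3,3]=st['tcp_pos']
    W=np.linalg.inv(T@np.array(c['tool_from_camera'])); return K,W[:3,:3],W[:3,3]
def toworld(p,C): return C[1].T@(np.array(p)-C[2])
def onplane(uv,z,C):
    d=C[1].T@np.linalg.inv(C[0])@np.array([uv[0],uv[1],1.]); o=-C[1].T@C[2]; return o+d*(z-o[2])/d[2]
def proj(P,C):
    q=C[0]@(C[1]@np.array(P,float)+C[2]); return q[:2]/q[2]
def save(name,img): cv2.imwrite('pics/'+name+'.png',img[...,::-1])
E
python3 - <<'E'
from h import *
print(m.state())
for n in ('top','scene'):
    im=m.capture(n); save(n,im); C=cam(n)
    print(n,'cam at',-C[1].T@C[2])
    for q in ('dock','tray','lamp_green','spare','keep','drive_1','glue','jar','tin'):
        print(q,[(round(d['p'],2),toworld(d['point'],C).round(0).tolist()) for d in m.boxes_of(q,n)])
E
```

```text
{'clock': 0.0, 'q': array([ 6.94075952e+01,  2.81647216e+01,  8.93498972e+01,  1.67822188e-03,
        6.25508404e+01, -6.04848411e+00]), 'joint_velocities': array([ 0.00739895,  0.0218495 ,  0.00734108, -0.03832864,  0.05756407,
        0.01098726]), 'joint_torque': array([ 9.98579999e-04, -6.18455529e+01, -2.61594057e+01, -1.69335215e-05,
        4.09821499e-03, -1.98450971e-05]), 'tcp_pos': array([156.82580521, 604.78058168, 241.72288451]), 'ee_rot': array([-1.79935062e+02, -8.37755313e-03,  1.65455300e+02]), 'wrist_force': array([-0.72294024, -0.20256661, -0.22697206]), 'wrist_torque': array([ 0.01443883, -0.06866762, -0.0344092 ]), 'width': 85.08045020746597}
top cam at [ 340.43644616  -88.76799814 1538.73179735]
dock [(0.97, [580.0, 195.0, 66.0])]
tray [(0.95, [361.0, -643.0, 57.0]), (0.68, [503.0, -169.0, 53.0]), (0.3, [580.0, 194.0, 67.0])]
lamp_green [(0.17, [504.0, -147.0, 118.0])]
spare [(0.6, [501.0, -148.0, 120.0]), (0.57, [468.0, 440.0, 21.0]), (0.35, [583.0, 195.0, 61.0]), (0.23, [754.0, -187.0, 24.0])]
keep [(0.56, [505.0, -234.0, 117.0])]
drive_1 [(0.72, [576.0, 132.
[... 263 characters left out ...]
027   87.60736469 1069.04687339]
dock [(0.56, [619.0, 206.0, 58.0]), (0.44, [477.0, 439.0, 20.0])]
tray [(0.93, [536.0, -159.0, 54.0]), (0.55, [376.0, -637.0, 47.0])]
lamp_green [(0.47, [652.0, 153.0, 67.0]), (0.17, [514.0, -150.0, 99.0])]
spare [(0.51, [515.0, -147.0, 93.0])]
keep [(0.73, [536.0, -160.0, 55.0]), (0.57, [511.0, -234.0, 96.0]), (0.34, [568.0, 216.0, 104.0])]
drive_1 [(0.9, [553.0, 255.0, 106.0]), (0.88, [575.0, 176.0, 110.0]), (0.85, [589.0, 138.0, 111.0]), (0.79, [570.0, 217.0, 105.0]), (0.56, [680.0, -416.0, 7.0]), (0.48, [793.0, 5.0, 50.0])]
glue [(0.61, [524.0, 5.0, 51.0])]
jar [(0.79, [796.0, 5.0, 50.0])]
tin [(0.62, [756.0, -184.0, 22.0]), (0.27, [552.0, 258.0, 106.0])]
```

View pics/top.png

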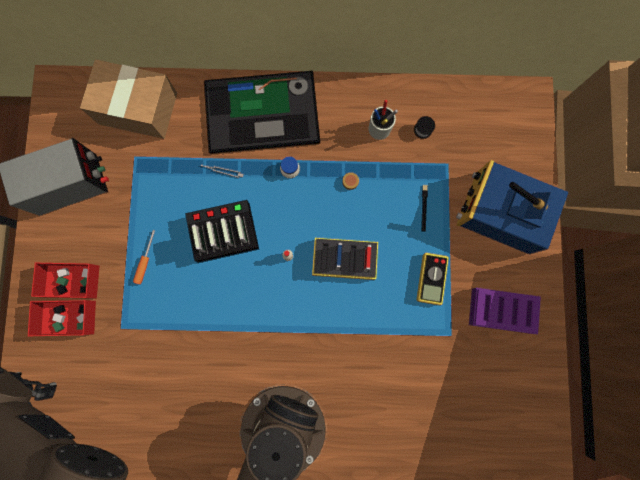

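View pics/scene.png

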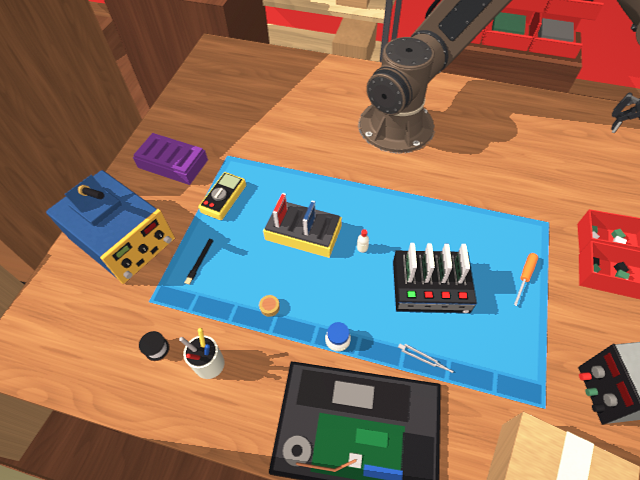

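```bash
cat >> h.py <<'E'
def delta(p,yaw):
    s=m.state(); Rt=R.from_euler('xyz',s['ee_rot'],degrees=True).as_matrix()
    d=Rt.T@(np.array(p,float)-s['tcp_pos']); y=(yaw-s['ee_rot'][2]+180)%360-180
    print('delta',d.round(1),'roll',round(-np.radians(y),3), 'pos',s['tcp_pos'].round(1),'rot',s['ee_rot'].round(2),'w',s['width'].round(1),'t',round(s['clock'],2))
E
python3 - <<'E'
from h import *
c=m.get_calibration('wrist'); print(np.round(c['tool_from_camera'],3),c['camera_matrix'])
delta((520,170,360),192)
for n in ('top','scene'):
    im=cv2.imread('pics/%s.png'%n); C=cam(n); h=cv2.cvtColor(im,cv2.COLOR_BGR2HSV)
    for nm,msk in (('green',cv2.inRange(h,(45,120,120),(75,255,255))),):
        k,l,st,ce=cv2.connectedComponentsWithStats(msk)
        for i in range(1,k):
            if st[i,4]>8: print(n,nm,st[i,4],ce[i].round(1),onplane(ce[i],66,C).round(1))
E
```

```text
[[ 1.00000e-03 -9.63000e-01 -2.71000e-01  6.93260e+01]
 [ 1.00000e+00  1.00000e-03 -1.00000e-03 -2.47000e-01]
 [ 1.00000e-03 -2.71000e-01  9.63000e-01 -1.32504e+02]
 [ 0.00000e+00  0.00000e+00  0.00000e+00  1.00000e+00]] [[343.39312652   0.         317.9370933 ]
 [  0.         343.39312652 243.21835536]
 [  0.           0.           1.        ]]Traceback (most recent call last):
  File "<stdin>", line 3, in <module>
  File "h.py", line 20, in delta
    print('delta',d.round(1),'roll',round(-np.radians(y),3), 'pos',s['tcp_pos'].round(1),'rot',s['ee_rot'].round(2),'w',s['width'].round(1),'t',round(s['clock'],2))
                                                                                                                        ^^^^^^^^^^^^^^^^
AttributeError: 'float' object has no attribute 'round'
```

```bash
sed -i "s/s\['width'\].round(1)/round(s['width'],1)/" h.py
python3 - <<'E'
from h import *
delta((560,185,290),192)
for n in ('top','scene'):
    im=cv2.imread('pics/%s.png'%n); C=cam(n); h=cv2.cvtColor(im,cv2.COLOR_BGR2HSV)
    k,l,st,ce=cv2.connectedComponentsWithStats(cv2.inRange(h,(45,120,120),(75,255,255)))
    for i in range(1,k):
        if st[i,4]>8: print(n,st[i,4],ce[i].round(1),onplane(ce[i],66,C).round(1))
E
```

```text
delta [-495.6 -305.3  -47.7] roll -0.463 pos [156.9 605.  242.3] rot [180.     0.   165.46] w 85.2 t 1.0
top 28 [237.5 207.1] [650.4 153.1  66. ]
scene 45 [411.1 293.6] [649.7 153.1  66. ]
scene 469 [371.2 437.5] [1000.1  130.4   66. ]
```

Emit:
arm_command(
  deltas=[
    [[-50, -30, -5], -0.1, 0],
    [[-110, -68, -11], -0.2, -0.1],
    [[-160, -99, -16], -0.3, -0.1],
    [[-210, -130, -21], -0.4, -0.1],
    [[-260, -160, -26], -0.46, -0.1],
  ],
  force=30,
)

```text
clock: 1.62
tcp_pos: [369.6, 383.3, 268.7]
ee_rot: [180.0, 0.0, -168.0]
wrist_force: [0.3, 0.5, 0.2]
width: 38.3
```

```bash
python3 - <<'E'
from h import *
delta((560,185,290),192)
E
```

```text
delta [-145.2 -233.4  -21.3] roll -0.001 pos [369.6 383.3 268.7] rot [ 1.7998e+02  3.0000e-02 -1.6804e+02] w 38.3 t 1.62
```

Emit:
arm_command(
  deltas=[
    [[-33, -52, -5], 0, -0.1],
    [[-65, -104, -10], 0, -0.1],
    [[-97, -156, -15], 0, -0.1],
    [[-128, -205, -20], 0, -0.1],
    [[-145, -233, -21], 0, -0.1],
  ],
)

```text
clock: 2.25
tcp_pos: [561.4, 183.1, 290.0]
ee_rot: [180.0, 0.1, -168.2]
wrist_force: [0.0, 0.1, -0.0]
width: 38.4
```

```bash
python3 - <<'E'
from h import *
delta((560,185,290),192)
C=cam('wrist'); im=m.capture('wrist'); save('w1',im)
for q in ('lamp_green','drive_1','dock'):
    print(q,[(round(d['p'],2),toworld(d['point'],C).round(0).tolist()) for d in m.boxes_of(q,'wrist')])
h=cv2.cvtColor(im,cv2.COLOR_RGB2HSV)
for nm,msk in (('g',cv2.inRange(h,(45,120,100),(75,255,255))),('r',cv2.inRange(h,(0,150,120),(8,255,255))|cv2.inRange(h,(172,150,120),(180,255,255)))):
    k,l,st,ce=cv2.connectedComponentsWithStats(msk)
    for i in range(1,k):
        if st[i,4]>30: print(nm,st[i,4],ce[i].round(1),onplane(ce[i],66,C).round(1))
E
```

```text
delta [ 1.   2.1 -0. ] roll -0.003 pos [561.4 183.1 290. ] rot [ 1.7999e+02  7.0000e-02 -1.6815e+02] w 38.4 t 2.25
lamp_green [(0.72, [641.0, 158.0, 66.0]), (0.64, [571.0, 135.0, 132.0])]
drive_1 [(0.96, [543.0, 258.0, 121.0]), (0.89, [553.0, 213.0, 132.0]), (0.58, [562.0, 175.0, 132.0]), (0.56, [573.0, 131.0, 132.0])]
dock [(0.75, [567.0, 198.0, 62.0])]
g 198 [276.5 283.1] [646.8 153.7  66. ]
g 238 [155.6 463.5] [931.3  42.3  66. ]
r 324 [140.  126.5] [511.2  -6.6  66. ]
r 235 [389.  279.5] [616.6 275.4  66. ]
r 214 [351.5 281.1] [627.1 234.9  66. ]
r 223 [313.5 282.5] [637.5 193.9  66. ]
r 265 [577.6 393.2] [713.6 541.4  66. ]
```

View pics/w1.png

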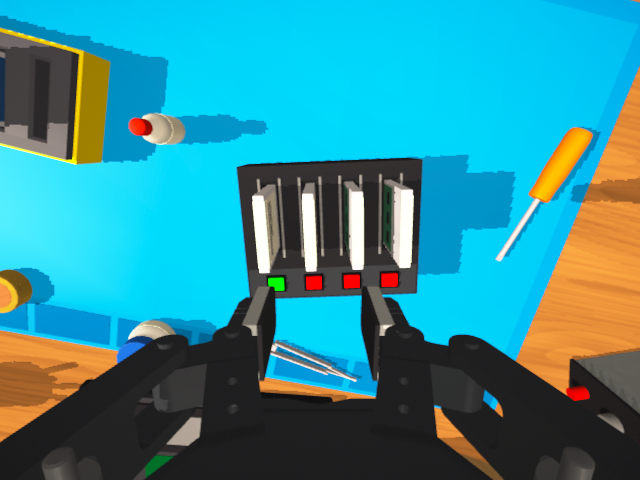

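```bash
python3 - <<'E'
from h import *
delta((576.3,135.9,170),-166.1)
E
```

```text
delta [ -6.2 -51.6 119.5] roll -0.035 pos [559.6 185.1 289.5] rot [ 179.97    0.   -168.1 ] w 38.2 t 2.45
```

Emit:
arm_command(
  deltas=[
    [[-6, -30, 30], -0.035, -0.25],
    [[-6, -52, 75], -0.035, -0.25],
    [[-6, -52, 119], -0.035, -0.25],
    [[-6, -52, 119], -0.035, -0.25],
  ],
)

```text
clock: 2.95
tcp_pos: [574.5, 136.2, 168.3]
ee_rot: [179.9, -0.3, -166.0]
wrist_force: [0.4, 0.2, 1.1]
width: 32.4
```

```bash
python3 - <<'E'
from h import *
delta((576.3,135.9,170),-166.1)
C=cam('wrist'); im=m.capture('wrist')
h=cv2.cvtColor(im,cv2.COLOR_RGB2HSV)
for nm,msk in (('g',cv2.inRange(h,(45,120,100),(75,255,255))),('r',cv2.inRange(h,(0,150,120),(8,255,255))|cv2.inRange(h,(172,150,120),(180,255,255)))):
    k,l,st,ce=cv2.connectedComponentsWithStats(msk)
    for i in range(1,k):
        if st[i,4]>30: print(nm,st[i,4],ce[i].round(1),onplane(ce[i],66,C).round(1))
# predicted overlay of drive top edge
u=np.array([.971,.240,0]);v=np.array([-.240,.971,0]);b=np.array([576.3,135.9,132])
im=im.copy()
q=[proj(b+35*i*u+4.75*j*v,C) for i,j in((1,1),(1,-1),(-1,-1),(-1,1))]
print(np.round(q,1))
cv2.polylines(im,[np.int32(q)],True,(255,0,255),1)
save('w2',im)
E
```

```text
delta [-1.7 -0.7 -1.7] roll 0.001 pos [574.5 136.2 168.3] rot [ 179.93   -0.31 -166.05] w 32.4 t 2.95
g 211 [317.1 345.3] [650.4 154.6  66. ]
r 866 [124.2 103.2] [510.6  -7.2  66. ]
r 244 [426.6 337.1] [623.1 234.5  66. ]
r 218 [485.4 339.4] [614.  279.1  66. ]
[[324.9 345. ]
 [307.9 345. ]
 [307.1 221.6]
 [326.  221.6]]
```

View pics/w2.png

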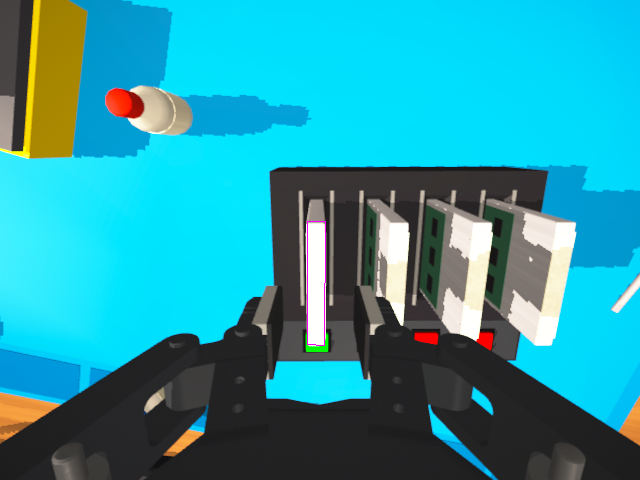

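The picture shows the predicted outline (307–326, 221–345) lying right on drive 1's white top edge, between the fingers, with the green lamp behind it at (317, 345). I'm descending to grip it.

Emit:
arm_command(
  deltas=[
    [[-1, -1, 20], 0, -0.25],
    [[-1, -1, 45], 0, -0.25],
    [[-1, -1, 60], 0, -0.25],
    [[-1, -1, 60], 0, -0.25],
    [[-1, -1, 60], 0, -0.6],
  ],
  force=35,
)

```text
clock: 3.62
tcp_pos: [577.3, 136.0, 111.7]
ee_rot: [180.0, -0.0, -166.0]
wrist_force: [-0.8, -0.0, -0.7]
width: 17.5
```

Emit:
arm_command(
  deltas=[
    [[0, 0, 0], 0, -1],
    [[0, 0, 0], 0, -1],
    [[0, 0, 0], 0, -1],
    [[0, 0, 0], 0, -1],
    [[0, 0, 0], 0, -1],
  ],
  force=35,
)

```text
clock: 4.25
tcp_pos: [577.4, 136.0, 112.2]
ee_rot: [180.0, 0.0, -166.0]
wrist_force: [-1.3, -0.2, 6.1]
width: 9.0
```

Emit:
arm_command(
  deltas=[
    [[0, 0, -10], 0, -1],
    [[0, 0, -30], 0, -1],
    [[0, 0, -60], 0, -1],
    [[0, 0, -95], 0, -1],
    [[0, 0, -130], 0, -1],
  ],
)

```text
clock: 4.88
tcp_pos: [577.2, 135.9, 243.7]
ee_rot: [180.0, 0.0, -166.0]
wrist_force: [0.1, -0.0, -0.1]
width: 8.8
```

```bash
python3 - <<'E'
from h import *
for n in ('top','scene'):
    im=cv2.imread('pics/%s.png'%n); C=cam(n)
    m.capture(n)
    for d in m.cut_out('tray',n)[:3]:
        px=np.array(d['pixels']); ys,xs=np.where(px); print(n,d['p'],px.sum(),xs.min(),xs.max(),ys.min(),ys.max())
    h=cv2.cvtColor(im,cv2.COLOR_BGR2HSV)
    y=cv2.inRange(h,(20,120,100),(35,255,255))
    k,l,st,ce=cv2.connectedComponentsWithStats(y)
    for i in range(1,k):
        if st[i,4]>60: print('yel',st[i],ce[i].round(0))
    if n=='top':
        W=y.copy(); W[:,:305]=0;W[:,385:]=0;W[:230]=0;W[290:]=0
        ys,xs=np.where(W); P=np.array([onplane((a,b),57,C)[:2] for a,b in zip(xs,ys)],np.float32)
        print('rect',cv2.minAreaRect(P))
delta((520,-100,240),180)
E
```

```text
top 0.94 2312 312 378 237 280
top 0.88 2617 470 539 288 333
yel [474 161  20  46 149] [483. 183.]
yel [313 238  63  41 175] [336. 270.]
yel [418 253  30  52 268] [430. 280.]
rect ((504.13494873046875, -171.76925659179688), (188.3697509765625, 111.21357727050781), 87.26221466064453)
scene 0.86 2583 264 341 202 258
scene 0.75 2384 134 206 133 183
yel [198 172  48  48 468] [224. 202.]
yel [100 215  55  45 224] [126. 237.]
yel [264 217  77  41 782] [303. 242.]
yel [259 295  19  18  85] [268. 305.]
yel [198 328   7  20  93] [201. 338.]
delta [ 112.5 -215.1    2.3] roll 0.244 pos [577.2 135.9 242.5] rot [ 1.7997e+02  7.0000e-02 -1.6602e+02] w 9.2 t 5.08
```

Emit:
arm_command(
  deltas=[
    [[25, -36, 0], 0.07, -1],
    [[52, -76, 0], 0.15, -1],
    [[80, -117, 0], 0.22, -1],
    [[105, -152, 0], 0.29, -1],
    [[113, -163, 0], 0.29, -1],
  ],
)

```text
clock: 5.7
tcp_pos: [505.8, -51.2, 241.3]
ee_rot: [179.9, -0.1, 177.2]
wrist_force: [-0.1, -0.5, -0.5]
width: 8.7
```

```bash
python3 - <<'E'
from h import *
delta((507,-109,243),177.3)
C=cam('wrist'); im=m.capture('wrist').copy()
for q in('spare','keep'):
    print(q,[(round(d['p'],2),toworld(d['point'],C).round(0).tolist()) for d in m.boxes_of(q,'wrist')])
a=np.radians(-2.7);u=np.array([np.cos(a),np.sin(a),0]);v=np.array([-u[1],u[0],0]);c=np.array([504,-172,57.])
for hx,hy,cy in ((56,96,0),(37,6.75,63),(37,6.75,21),(37,6.75,-21)):
    q=[proj(c+cy*v+hx*i*u+hy*j*v,C) for i,j in((1,1),(1,-1),(-1,-1),(-1,1))]
    cv2.polylines(im,[np.int32(np.round(q))],True,(255,0,255),1)
save('w3',im)
E
```

```text
delta [ -4.  -57.7  -1.7] roll -0.001 pos [505.8 -51.2 241.3] rot [ 1.7994e+02 -6.0000e-02  1.7722e+02] w 8.7 t 5.7
spare [(0.83, [502.0, -150.0, 104.0]), (0.61, [559.0, 146.0, 62.0])]
keep [(0.65, [496.0, -234.0, 102.0])]
```

View pics/w3.png

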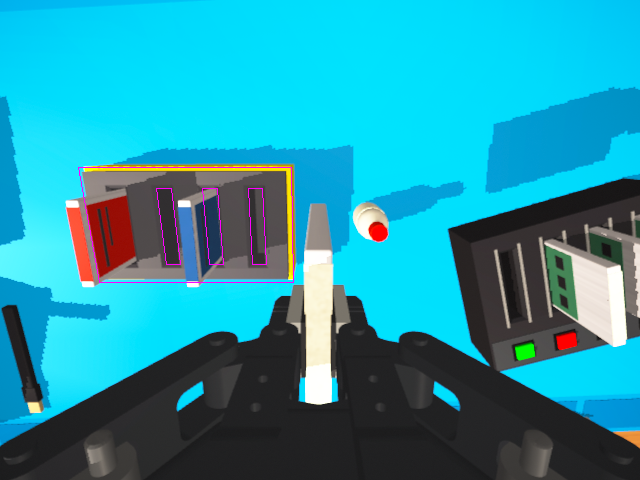

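```bash
python3 - <<'E'
import cv2
from h import *
im=m.capture('wrist')[...,::-1]
cv2.imwrite('pics/w4.png',cv2.resize(im[150:300,60:310],None,fx=3.2,fy=3.2,interpolation=cv2.INTER_CUBIC)[:600,:800])
delta((507,-109,243),177.3)
E
```

```text
delta [ -2.6 -59.9  -1.2] roll 0.002 pos [507.1 -49.  241.9] rot [1.7994e+02 3.0000e-02 1.7740e+02] w 8.5 t 5.9
```

View pics/w4.png

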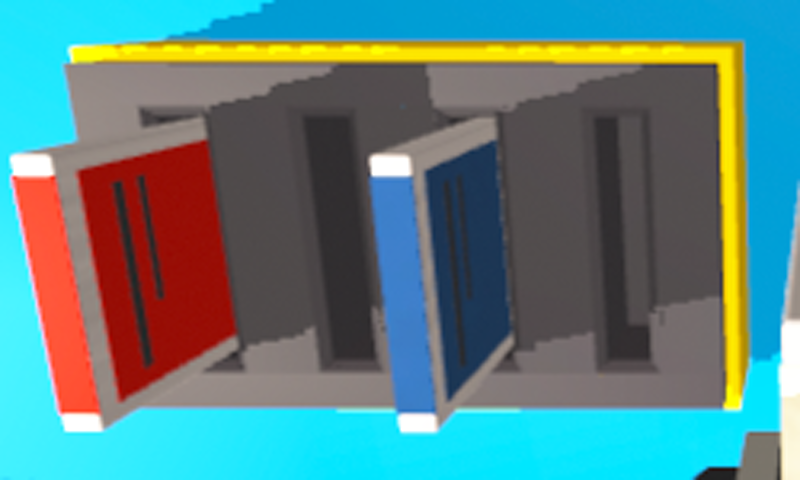

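```bash
python3 - <<'E'
from h import *
C=cam('wrist')
def w(l): return np.array([onplane((60+x/3.2,150+y/3.2),57,C)[:2] for x,y in l])
P=w([(583,108),(652,108),(655,373),(590,373)]); print(P.round(1),P.mean(0))
P=w([(288,105),(355,105),(380,371),(315,371)]); print(P.mean(0))
P=w([(66,63),(718,63),(722,407)]); print('top plate',P.round(1))
a=np.radians(-2.7);v=np.array([-np.sin(a),np.cos(a)]);c=np.array([504,-172]); print('pred',c+63*v,c-21*v)
E
```

```text
[[ 467.6 -116.8]
 [ 468.5  -97.1]
 [ 548.6 -103.2]
 [ 547.7 -123. ]] [ 508.10323232 -110.03593121]
[ 503.61241051 -194.2328077 ]
top plate [[ 448.5 -261.7]
 [ 456.7  -77.3]
 [ 560.6  -83.5]]
pred [ 506.96770639 -109.06993788] [ 503.01076454 -192.97668737]
```

The blue and red labels both face the tray's +y, so no flip is needed. Slot 4 is free, with its centre at (508, −110). I'm moving above it.

Emit:
arm_command(
  deltas=[
    [[-2, -30, 0], 0.012, -1],
    [[-4, -60, 0], 0.012, -1],
    [[-4, -60, 25], 0.012, -1],
    [[-4, -60, 40], 0.012, -1],
    [[-4, -60, 40], 0.012, -1],
  ],
)

```text
clock: 6.52
tcp_pos: [508.4, -108.1, 200.9]
ee_rot: [179.9, -0.1, 176.8]
wrist_force: [-0.1, 0.1, 0.2]
width: 8.9
```

```bash
python3 - <<'E'
from h import *
delta((508.8,-109.7,97),176.7)
im=m.capture('wrist'); save('w5',im[100:420,180:460])
im=m.capture('scene');cv2.imwrite('pics/s5.png',np.hstack([cv2.resize(cv2.imread('pics/w5.png'),(385,440)),cv2.resize(im[160:270,250:350,::-1],(400,440))]))
E
```

```text
delta [ -0.7  -1.8 103.9] roll 0.002 pos [ 508.4 -108.1  200.9] rot [ 1.7989e+02 -1.0000e-01  1.7680e+02] w 8.9 t 6.53
```

View pics/s5.png

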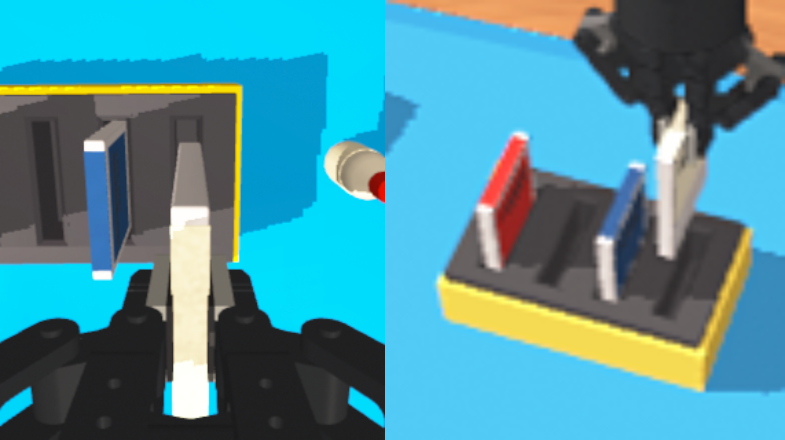

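Picture: the drive hangs parallel to slot 4, right above it. I'm lowering it.

Emit:
arm_command(
  deltas=[
    [[-1, -2, 20], 0, -1],
    [[-1, -2, 40], 0, -1],
    [[-1, -2, 55], 0, -1],
    [[-1, -2, 65], 0, -1],
    [[-1, -2, 75], 0, -1],
  ],
)

```text
clock: 7.25
tcp_pos: [509.6, -110.4, 127.0]
ee_rot: [179.9, 0.0, 176.8]
wrist_force: [-1.9, -0.5, -0.1]
width: 9.1
```

Emit:
arm_command(
  deltas=[
    [[0, 0, 8], 0, -1],
    [[0, 0, 16], 0, -1],
    [[0, 0, 23], 0, -1],
    [[0, 0, 28], 0, -1],
    [[0, 0, 29], 0, -1],
  ],
)

```text
clock: 7.88
tcp_pos: [509.6, -110.3, 97.8]
ee_rot: [179.9, -0.0, 176.8]
wrist_force: [-2.2, -0.2, 0.2]
width: 8.8
```

Emit:
arm_command(
  deltas=[
    [[0, 0, 1], 0, -1],
    [[0, 0, 2], 0, -1],
    [[0, 0, 2], 0, -1],
  ],
)

```text
clock: 8.25
tcp_pos: [509.6, -110.4, 97.1]
ee_rot: [180.0, 0.1, 176.8]
wrist_force: [-7.5, 0.9, 17.6]
width: 8.7
```

Contact with the floor. I'm releasing to about 30 mm.

Emit:
arm_command(
  deltas=[
    [[0, 0, -1], 0, -0.6],
    [[0, 0, -1], 0, -0.3],
    [[0, 0, -1], 0, -0.3],
    [[0, 0, -1], 0, -0.3],
    [[0, 0, -1], 0, -0.3],
  ],
)

```text
clock: 8.88
tcp_pos: [509.6, -110.3, 98.0]
ee_rot: [179.9, 0.0, 176.8]
wrist_force: [-0.7, -0.3, -0.3]
width: 29.8
```

Emit:
arm_command(
  deltas=[
    [[0, 0, -15], 0, -0.25],
    [[0, 0, -40], 0, -0.25],
    [[0, 0, -75], 0, -0.25],
    [[20, 20, -110], 0, -0.25],
    [[40, 35, -120], 0, -0.25],
  ],
)

```text
clock: 9.5
tcp_pos: [471.5, -72.9, 220.8]
ee_rot: [180.0, 0.3, 176.8]
wrist_force: [-0.2, 0.1, -0.5]
width: 32.2
```

```bash
python3 - <<'E'
from h import *
delta((505.5,-151.5,155),176.8)
C=cam('wrist'); im=m.capture('wrist').copy(); print(C[2])
a=np.radians(-3.2);u=np.array([np.cos(a),np.sin(a),0]);v=np.array([-u[1],u[0],0]);c=np.array([508.1,-110,117.])-63*v
for cy in (63,21,-63):
    q=[proj(c+cy*v+35*i*u+4.75*j*v,C) for i,j in((1,1),(1,-1),(-1,-1),(-1,1))]
    print(cy,(c+cy*v).round(1)); cv2.polylines(im,[np.int32(np.round(q))],True,(255,0,255),1)
save('w6',im)
E
```

```text
delta [-38.  -76.5  66. ] roll -0.0 pos [471.5 -72.9 220.8] rot [180.     0.26 176.8 ] w 32.2 t 9.5
[  47.29583539 -486.38355059  227.8222565 ]
63 [ 508.1 -110.   117. ]
21 [ 505.8 -151.9  117. ]
-63 [ 501.1 -235.8  117. ]
```

View pics/w6.png

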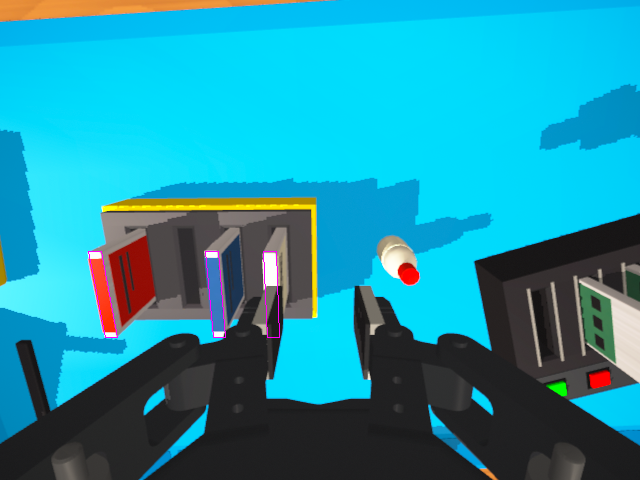

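The overlays land on all three drive top edges. The white drive stands seated at (263–282, 250–337) and the blue one at (206–226, 250–337). I'm going to the blue one.

Emit:
arm_command(
  deltas=[
    [[-19, -39, 0], 0, -0.3],
    [[-39, -77, 0], 0, -0.3],
    [[-39, -77, 30], 0, -0.3],
    [[-39, -77, 65], 0, -0.3],
    [[-39, -77, 65], 0, -0.3],
  ],
)

```text
clock: 10.18
tcp_pos: [503.4, -150.3, 155.0]
ee_rot: [179.9, -0.0, 176.8]
wrist_force: [-1.2, -0.3, -0.7]
width: 29.9
```

```bash
python3 - <<'E'
from h import *
delta((505.8,-151.9,97),176.8)
E
```

```text
delta [-2.5 -1.6 58. ] roll 0.0 pos [ 503.4 -150.3  155. ] rot [ 1.7989e+02 -3.0000e-02  1.7682e+02] w 29.9 t 10.18
```

Emit:
arm_command(
  deltas=[
    [[-2, -2, 10], 0, -0.3],
    [[-2, -2, 30], 0, -0.3],
    [[-2, -2, 50], 0, -0.3],
    [[-2, -2, 58], 0, -0.3],
    [[-2, -2, 58], 0, -0.3],
  ],
)

```text
clock: 10.8
tcp_pos: [505.5, -152.3, 97.3]
ee_rot: [179.9, -0.0, 176.8]
wrist_force: [0.1, 0.6, 0.0]
width: 29.7
```

Emit:
arm_command(
  deltas=[
    [[0, 0, 0], 0, -0.6],
    [[0, 0, 0], 0, -1],
    [[0, 0, 0], 0, -1],
    [[0, 0, 0], 0, -1],
    [[0, 0, 0], 0, -1],
  ],
  force=35,
)

```text
clock: 11.42
tcp_pos: [505.9, -152.4, 98.2]
ee_rot: [179.9, 0.1, 176.8]
wrist_force: [-0.2, 0.8, 6.0]
width: 8.8
```

Emit:
arm_command(
  deltas=[
    [[0, 0, -10], 0, -1],
    [[0, 0, -35], 0, -1],
    [[0, 0, -70], 0, -1],
    [[0, 0, -110], 0, -1],
    [[0, 0, -150], 0, -1],
  ],
)

```text
clock: 12.05
tcp_pos: [505.5, -152.5, 250.3]
ee_rot: [179.9, 0.1, 176.8]
wrist_force: [0.5, 0.8, -0.7]
width: 8.7
```

```bash
python3 - <<'E'
from h import *
delta((550,70,248),-166.1)
E
```

```text
delta [-32.2 224.6   2.6] roll -0.298 pos [ 505.5 -152.5  250.3] rot [1.7993e+02 9.0000e-02 1.7683e+02] w 8.7 t 12.05
```

Emit:
arm_command(
  deltas=[
    [[-7, 45, 0], -0.06, -1],
    [[-14, 95, 0], -0.13, -1],
    [[-21, 145, 0], -0.2, -1],
    [[-28, 195, 0], -0.27, -1],
    [[-32, 224, 0], -0.3, -1],
  ],
)

```text
clock: 12.68
tcp_pos: [549.7, 71.5, 251.3]
ee_rot: [180.0, 0.1, -165.8]
wrist_force: [-0.8, -0.3, -0.9]
width: 9.2
```

```bash
python3 - <<'E'
from h import *
C=cam('wrist'); im=m.capture('wrist').copy(); 
h=cv2.cvtColor(im,cv2.COLOR_RGB2HSV)
for nm,msk in (('g',cv2.inRange(h,(45,120,100),(75,255,255))),('r',cv2.inRange(h,(0,150,120),(8,255,255))|cv2.inRange(h,(172,150,120),(180,255,255)))):
    k,l,st,ce=cv2.connectedComponentsWithStats(msk)
    for i in range(1,k):
        if st[i,4]>30: print(nm,st[i,4],ce[i].round(1),onplane(ce[i],66,C).round(1))
u=np.array([.971,.240,0]);v=np.array([-.240,.971,0]);b=np.array([576.3,135.9,62])
for hx,hy in ((36.5,6.25),(39.5,9.25)):
    q=[proj(b+hx*i*u+hy*j*v,C) for i,j in((1,1),(1,-1),(-1,-1),(-1,1))]
    cv2.polylines(im,[np.int32(np.round(np.array(q)*16))],True,(255,0,255),1,cv2.LINE_AA,4)
print(np.round(q,1))
save('w7',cv2.resize(im[130:430,250:650],None,fx=2,fy=2))
delta((576.3,135.9,248),-166.1)
E
```

```text
g 434 [415.1 265.6] [568.2 174.4  66. ]
g 86 [376.3 328.7] [643.8 157.8  66. ]
r 35 [ 0.1 61.7] [ 482.1 -219.9   66. ]
r 295 [249.4 162.9] [511.8  -1.9  66. ]
r 148 [411.5 327.8] [633.8 192.6  66. ]
r 266 [452.2 331.1] [627.  234.8  66. ]
r 187 [494.3 332.7] [618.1 277.7  66. ]
[[381.5 299.4]
 [363.3 299.3]
 [366.8 223.6]
 [386.2 223.7]]
delta [-40.8  53.9   3.5] roll 0.007 pos [550.1  73.5 251.3] rot [ 1.7992e+02  1.6000e-01 -1.6571e+02] w 8.8 t 12.72
```

View pics/w7.png

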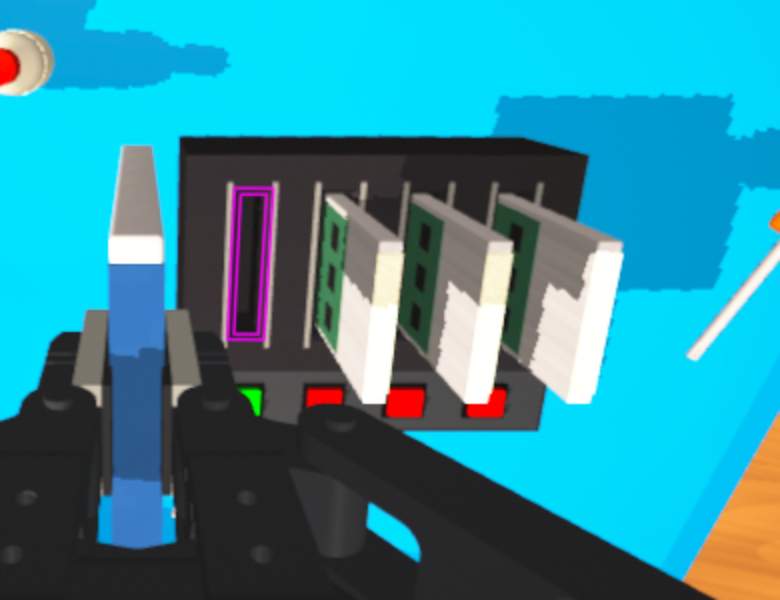

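The overlay sits between the guide strips of the empty bay 1, at crop (231–272, 187–342). I'm moving above the bay.

Emit:
arm_command(
  deltas=[
    [[-20, 27, 0], 0.007, -1],
    [[-41, 54, 0], 0.007, -1],
    [[-41, 54, 20], 0.007, -1],
    [[-41, 54, 50], 0.007, -1],
    [[-41, 54, 50], 0.007, -1],
  ],
)

```text
clock: 13.35
tcp_pos: [575.7, 135.9, 200.4]
ee_rot: [179.9, -0.0, -166.1]
wrist_force: [0.3, 0.5, -0.0]
width: 8.7
```

```bash
python3 - <<'E'
from h import *
delta((576.3,135.9,155),-166.1)
E
```

```text
delta [-0.6 -0.2 45.4] roll -0.0 pos [575.7 135.9 200.4] rot [ 1.7990e+02 -4.0000e-02 -1.6612e+02] w 8.7 t 13.35
```

Bay mouth is at z 62, so TCP 143; seated is at TCP 113. I'm lowering to just into the mouth.

Emit:
arm_command(
  deltas=[
    [[-0.5, 0, 20], 0, -1],
    [[-0.5, 0, 40], 0, -1],
    [[-0.5, 0, 50], 0, -1],
    [[-0.5, 0, 57], 0, -1],
    [[-0.5, 0, 63], 0, -1],
  ],
)

```text
clock: 13.98
tcp_pos: [576.4, 136.1, 137.8]
ee_rot: [179.9, 0.0, -166.1]
wrist_force: [-1.3, -0.2, -1.1]
width: 9.1
```

Emit:
arm_command(
  deltas=[
    [[0, 0, 6], 0, -1],
    [[0, 0, 12], 0, -1],
    [[0, 0, 17], 0, -1],
    [[0, 0, 21], 0, -1],
    [[0, 0, 23], 0, -1],
  ],
)

```text
clock: 14.6
tcp_pos: [576.4, 136.1, 114.5]
ee_rot: [179.9, 0.0, -166.1]
wrist_force: [0.1, -0.5, -0.2]
width: 8.8
```

Emit:
arm_command(
  deltas=[
    [[0, 0, 1.5], 0, -1],
    [[0, 0, 2.5], 0, -1],
    [[0, 0, 2.5], 0, -1],
  ],
)

```text
clock: 14.98
tcp_pos: [576.5, 136.1, 113.2]
ee_rot: [179.9, 0.1, -166.1]
wrist_force: [-3.1, -0.3, 11.0]
width: 9.1
```

Floor contact came at 113 as predicted. I'm releasing and backing off.

Emit:
arm_command(
  deltas=[
    [[0, 0, -1], 0, -0.6],
    [[0, 0, -1], 0, -0.3],
    [[0, 0, -1], 0, -0.3],
    [[0, 0, -1], 0, -0.3],
    [[0, 0, -1], 0, -0.3],
  ],
)

```text
clock: 15.6
tcp_pos: [576.5, 136.1, 114.1]
ee_rot: [179.9, 0.1, -166.1]
wrist_force: [0.3, -0.2, -0.7]
width: 29.8
```

Emit:
arm_command(
  deltas=[
    [[0, 0, -15], 0, -0.3],
    [[0, 0, -40], 0, -0.3],
    [[0, 0, -75], 0, -0.3],
    [[20, -30, -110], 0, -0.3],
    [[40, -60, -120], 0, -0.3],
  ],
)

```text
clock: 16.23
tcp_pos: [552.2, 67.5, 237.1]
ee_rot: [180.0, 0.3, -166.1]
wrist_force: [0.7, 0.5, -0.8]
width: 29.9
```

```bash
python3 - <<'E'
from h import *
m.state()
C=cam('wrist'); im=m.capture('wrist').copy()
u=np.array([.971,.240,0]);v=np.array([-.240,.971,0]);b=np.array([576.3,135.9,132])
for k in range(4):
    q=[proj(b+42*k*v+35*i*u+4.75*j*v,C) for i,j in((1,1),(1,-1),(-1,-1),(-1,1))]
    cv2.polylines(im,[np.int32(np.round(np.array(q)*16))],True,(255,0,255),1,cv2.LINE_AA,4)
save('w8',im); s=m.capture('scene')
x=np.hstack([cv2.resize(im,(440,330)),cv2.resize(s[170:310,260:480],(360,330))]); save('w8b',x); save('s8',s)
delta((576,136,233),-166)
E
```

```text
delta [-40.4  62.2   3.8] roll -0.004 pos [551.6  65.9 236.6] rot [ 179.98    0.21 -166.23] w 30.0 t 16.32
```

View pics/w8b.png

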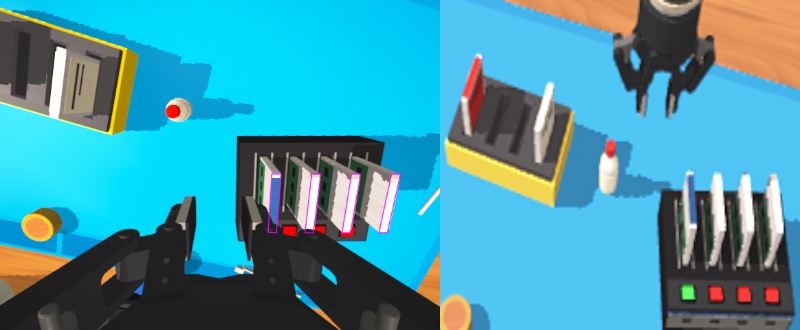

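The blue drive stands in the green-lamp bay with its top in line with the other drives, and its PCB face points the same way as theirs. The white drive stands in tray slot 4. I'm handing in.

```bash
python3 -c "
from h import *
print(m.sign_off())"
```

```text
the job is handed in; nothing more can be done
None
```

I took the finished drive out of bay 1 (green lamp) and stood it in tray slot 4. The blue-labelled drive from slot 3 is now plugged into bay 1, and I handed the job in at about 16 s.

- **Seating:** Both drives were lowered until the wrist force showed contact with the floor at about the expected height (TCP 97 mm at the tray, 113 mm at the dock). They were then released with no load left on the wrist.
- **Last pictures:** The blue drive's top edge lies on the outline predicted for a fully seated drive, level with its neighbours and facing the same way. The white drive stands upright in the tray. The running drives, the red-labelled drive and the glue bottle look undisturbed. I did not re-check the other bench items one by one, but the arm did not come near them.
- **Disagreements:** None of my checks failed. The vision networks gave some false hits (such as "spare" on the dock), which I threw out by comparing them with the picture.

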